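# Third hand: press a bauble-stand bar against its foot disc

## Task

We are screwing bauble stands together. First give the joint a shot of glue activator: press the white nozzle cap of the fixed canister right down and let it spring back up. Then take the wooden bar with the green band, lay it on the jig's narrow bed end-on to the middle of the red foot disc in line with the pressing direction, push it against the disc until the black pointer stands in the green part of the scale, never running into the red, and finish while still holding it there with that steady push so that I can drive the screw from behind; leave everything else on the table where it is.

Things in the scene. Friction and masses are not known exactly. Their poses are not given: they have to be found in the camera images.
- bar_mid (a point): Loose beech bar with a green painted band round its middle, 120 x 36 x 46 mm (long x wide x high), 0.11 to 0.18 kg, lying on the table. This point is its centre, 23 mm above its underside, 60 mm from each end. x runs along its length, z up. Both ends are alike: either may go to the disc. Grip it across its 36 mm width.
- jig: Plywood assembly jig fixed to the table, base plate 310 x 120 x 6 mm. Origin on the table surface, below the face of the foot disc at rest. x: the pressing direction, from the bed towards the disc; z up. Behind the disc: carriage and spring, raised scales 32 mm high at y = +-48 mm (x = 21 to 77 mm), grey end post 66 mm high at x = 132 to 148 mm.
- foot_mark (a point): Centre of the exposed face of the red foot disc (upright, 76 mm across, 12 mm thick), marked with a black dot, 45 mm above the table: the height of the bar's centre when it lies on the bed. Axes as the jig's: the face looks to -x. It moves along +x when pushed.
- foot (a joint): Travel of the sprung disc and its carriage along the jig's +x, in m: 0 at rest, 0.028 at the end. The push needed is 1.5 N plus 0.5 N per mm. A black pointer moves with it over both scales: white from 0 to 0.008, green from 0.008 to 0.018 (5.5 to 10.5 N), red beyond 0.018.
- canister: Upright aluminium spray canister with a blue band, 48 mm across, screwed to the table on a 75 mm square steel plate. Origin at the centre of its underside, z up, x the way the nozzle points. With its cap it stands 126 mm high.
- cap_top (a point): Centre of the flat top of the canister's white nozzle cap, 26 mm across, 126 mm above the table when up; it moves straight down with the cap.
- cap (a joint): Travel of the sprung nozzle cap in m: 0 up, 0.007 right down. The push needed is 1.4 N plus 0.7 N per mm (6.3 N right down).
- paint_jar: Bystander: paint jar with a green cap, 60 mm across, 55 mm high; origin at the centre of its underside.
- gold_bauble: Bystander: golden bauble in a glass dish, 72 mm across, 86 mm high; origin at the centre of its underside.
- glitter_pot: Bystander: small clear pot with a red cap, 48 mm across, 45 mm high; origin at the centre of its underside.
- spare_foot: Bystander: spare red foot disc lying flat, 76 mm across, 12 mm thick; origin at the centre of its underside.
- driver: Bystander: screwdriver with an orange handle, 190 mm long, lying along its x axis; origin on its underside.
- water_cup: Bystander: white cup, 66 mm across, 75 mm high; origin at the centre of its underside.
- screw_tray: Bystander: open blue tray 90 x 120 x 30 mm; origin at the centre of its underside.
- bed_end (a point): Middle of the disc-side end of the bed's flat top, 22 mm above the table, axes as the jig's. The bed is a wooden rib 30 mm wide (narrower than the bar) and 140 mm long, running from this point along -x on the jig's middle line; the disc's face at rest is 15 mm ahead (+x).
Not all that is in view belongs to the job. Of the things that look like the part that bears bar_mid, the smaller one is meant. Several things look just like the canister: the one meant starts farthest to the robot's left.

How it is judged:
On the way, in this order (a step that is already met when the one before it is completed fails the run):
1. the nozzle cap is pressed right down (5.5 mm or more) (value of joint cap above 0.0055 m), for 0.05 s.
2. the nozzle cap has sprung back up (value of joint cap below 0.001 m), for 0.1 s.
3. the bar is pushed against the disc with the pointer in the green, for one second (value of joint foot between 0.007 and 0.019 m and contact force between bar and foot between 4 and 14 N), for 1 s.
At the end, for the whole second after the job is handed in: Cap up; bar on the bed, its centre within 5 mm in height and 9 mm sideways of the disc centre, within 0.14 rad of the pressing direction, upright within 0.1 rad, end touching the disc; fingers holding it with the disc at rest 7 to 19 mm in (4 to 14 N), through the last second (all of step 3 and velocity of joint foot between -0.005 and 0.005 m/s and contact force between the fingers and bar above 2 N and y of bar_mid in the frame of foot_mark between -0.009 and 0.009 m and z of bar_mid in the frame of foot_mark between -0.005 and 0.005 m and x of bar_mid in the frame of foot_mark between -0.066 and -0.054 m and angle between the x axis of bar_mid and the x axis of foot_mark, either way round below 0.14 rad and angle between bar_mid's own z axis and vertical below 0.1 rad and value of joint cap below 0.001 m); the arm keeps its last pose, push and grip.
It fails at once if the pointer was driven into the red (disc more than 22 mm in) (value of joint foot above 0.022 m).
It fails at once if a bystander was moved by more than 30 mm (distance of any of paint_jar, gold_bauble, glitter_pot, spare_foot, driver, water_cup, screw_tray from where it was at the start of the episode above 0.03 m).
It also fails if it takes over 59 s, if anything falls off the work surface, if the arm or the gripper's body presses on something with over 40 N, if the wrist force passes 120 N, or if a joint passes its speed limit or range.

## Robot

A 7-joint arm with a two-finger parallel gripper is mounted at the origin on the work surface. World frame = base frame: x ahead of the robot, y to its left, z up, the work surface at z = 0. Lengths are in m, angles in rad, forces in N, time in s.
With the tool pointing down it reaches from about 0.425 to 0.875 m from the base axis. Payload 8.4 kg.
Tool frame: the origin (TCP) lies midway between the tips of the shut fingers; the grasp point (between the pads) lies 19 mm behind it; z points along the fingers, y is the line along which they close (so a half turn about z gives the same grasp; the last joint's range is limited). The gripper opens to 87 mm and grips with 3 to 60 N. Pads are 19 mm wide; open, the fingers measure 117 mm over their backs; the gripper's body (75 mm by 190 mm) begins 51 mm behind the grasp point.
Start: joints at [1.024, 0.333, 0.04, 1.465, -0.013, 1.343, -0.059], TCP at [0.281, -0.586, 0.223] pointing down, gripper open.
Joint ranges: [-2.58, 2.58], [-0.38, 2.09], [-1.3, 1.39], [0.25, 2.4], [-1.5, 4.64], [0.08, 2.09], [-2.65, 2.65]. Speed limits (rad/s): [2.22, 2.22, 2.79, 2.79, 3.14, 3.14, 3.14].

## Interface

Orientations are given as a 3x3 rotation matrix whose columns are the frame's x, y, z axes.
In Python, from workcell import manip gives the robot as it stands. The module is installed in compiled form; this text tells all that it offers.
- The arm moves only by the tool servo_tool, never from a script. Its argument "motion" is a list of rows, each a list of 7 numbers: the finger opening in cm, from 0 to 8.7, then the shift along the tool's x, y, z in cm, then the turn, a rotation vector about the tool's x, y, z in rad. A call has 1 to 12 rows; each row is the pose to reach, as a shift and turn from the pose commanded when the call began, along the tool's axes at that moment; what a row does not reach only later rows make up. A row lasts 1/12 s, in which the tool goes at most 41.7 mm and 7.16 degrees, less where a joint would pass 70% of its speed; a pose out of reach is approached as far as the arm can. A call with a gripper value outside its range is refused whole. The fingers move at their own pace and stop on an object; "force" is the grip in N (left out, the last holds). Time passes only in rows, so rows that repeat a pose let the fingers close. It gives the time, the measured TCP pose, the force, the opening and the grip force at its end, in the units of the state.
- manip.state(): the state, without advancing time (a new reading comes with each control period).
- manip.capture(name): name is "scene" or "top"; returns (picture, depth): 480x640x3 uint8, red, green, blue; 480x640 float32, m along the optical axis (not along the pixel's ray), 0 where there is no reading.
- manip.camera_params(name): a dict with "mtx" (3x3 intrinsics, pixels), "D" ([k1, k2, p1, p2, k3] as OpenCV has them; the pictures are not rectified), "R" (3x3) and "t" (3): a world point X has camera coordinates R X + t. Camera axes: x right, y down, z forward; pixel columns grow to the right and rows downward; lengths in m; the calibration is good to about 2 mm. A picture is of the moment at which its call begins. camera_params takes no time and is no camera call.
- manip.sign_off(): hands the job in; it is judged then, once.
The state is a dict: "clock": time; "joint_pos": joint angles; "qvel": joint speeds; "joint_torque": joint torques, N m; "ee_pos": TCP position; "ee_rot": TCP orientation; "ft_force": force on the tool from outside, world axes, zero at the start; "ft_torque": the same for the moment, N m; "gripper_width": opening from 0.0 (shut) to 1.0 (fully open); "grasp_force": force on a finger pad.
Only numpy, scipy, OpenCV 4.12 (cv2) and the standard library are available. Lean on these libraries where they do the work, as an engineer would, in place of code of your own. Each camera call takes 0.05 s, during which the arm holds its last target. There are 200 camera calls.

## Working session

There is one attempt and no reset: what is moved stays moved. The work goes in short steps, Python scripts to look and compute and a tool call to move; the robot and the scene stay as the last step left them, time stands still between calls to the robot, and variables do not carry over. Pictures are saved under pics/ and viewed, at most 10 in all, crops included, and the job is handed in when it is done.

Besides the shell and the picture viewer there is one more tool, called after "Call:" by a JSON object that holds its "method" and its "body", one argument or row to a line. servo_tool: Moves the arm, as the interface text tells. Its arguments: {"type":"object","properties":{"motion":{"type":"array"},"force":{"type":"number"}},"required":["motion"]}

```bash
mkdir -p pics; cat > h.py <<'E'
import numpy as np, cv2
from workcell import manip
def ray(cam,uv):
    p=manip.camera_params(cam); R=np.array(p["R"]);t=np.array(p["t"]).ravel()
    n=cv2.undistortPoints(np.array([[uv]],float),np.array(p["mtx"]),np.array(p["D"]))[0,0]
    return -R.T@t, R.T@np.array([n[0],n[1],1.0])
def onz(cam,uv,z):
    o,d=ray(cam,uv); return o+d*(z-o[2])/d[2]
def dep(cam,uv,D):
    o,d=ray(cam,uv); u,v=int(uv[0]),int(uv[1]); w=D[v-1:v+2,u-1:u+2]; w=w[w>0]
    return o+d*(np.median(w) if w.size else np.nan)
def tri(c1,a,c2,b):
    o,d=ray(c1,a);p,e=ray(c2,b)
    s=np.linalg.lstsq(np.c_[d,-e],p-o,rcond=None)[0]
    A=o+d*s[0];B=p+e*s[1];return (A+B)/2,np.linalg.norm(A-B)
def cap(cam,name):
    I,D=manip.capture(cam); cv2.imwrite(f"pics/{name}.png",I[:,:,::-1]); np.save(f"pics/{name}.npy",D); return I,D
E
python3 - <<'E'
from h import *
for c in("scene","top"):
    cap(c,c+"0"); p=manip.camera_params(c); print(c,p["mtx"],-np.array(p["R"]).T@np.array(p["t"]).ravel(),np.array(p["R"])[2])
s=manip.state();print(s)
E
```

```text
scene [[451.71468676   0.         320.14025887]
 [  0.         451.71468676 242.58968508]
 [  0.           0.           1.        ]] [0.9998154  0.66975237 0.72625131] [-0.46050491 -0.65303694 -0.60123039]
top [[449.78188203   0.         311.82191797]
 [  0.         449.78188203 242.80559075]
 [  0.           0.           1.        ]] [0.42164841 0.00707876 1.09560481] [ 8.92045336e-02  2.79568164e-04 -9.96013290e-01]
{'clock': 0.1, 'joint_pos': array([ 1.02379293,  0.33380403,  0.03984003,  1.46620506, -0.01336467,
        1.34332726, -0.05852227]), 'qvel': array([ 3.88682250e-05, -2.36347102e-04,  1.68323347e-03,  2.74749952e-04,
       -6.75467087e-04,  6.29067196e-04, -1.17725782e-03]), 'joint_torque': array([ 4.06218285e-03, -6.57813263e+01,  1.34026218e+00, -4.04702747e+01,
       -5.96785569e-02,  4.08932555e-02,  5.98140605e-05]), 'ee_pos': array([ 0.28123086, -0.585517  ,  0.22176031]), 'ee_rot': array([[ 9.01399778e-01,  4.32987162e-01, -7.46759300e-04],
       [ 4.32987789e-01, -9.01398883e-01,  1.27615428e-03],
       [-1.20569579e-04, -1.47366284e-03, -9.99998907e-01]]), 'ft_force': array([ 0.91795353,  0.26240214, -1.01126866]), 'ft_torque': array([-0.00742085,  0.02356106,  0.01180483]), 'grasp_force': 0.0, 'gripper_width': 0.9980074485076399}
```

View pics/scene0.png

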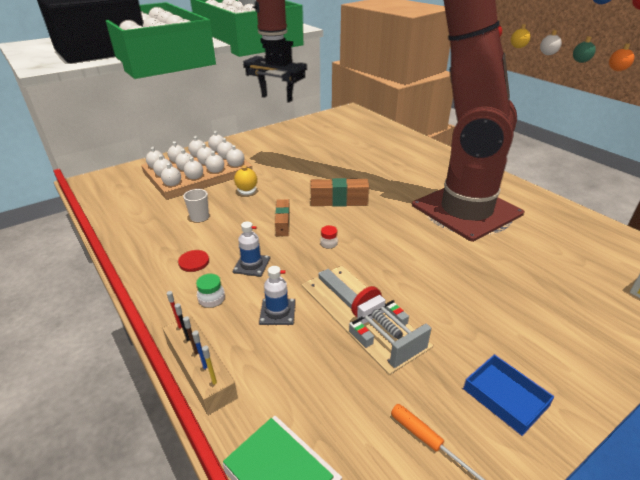

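View pics/top0.png

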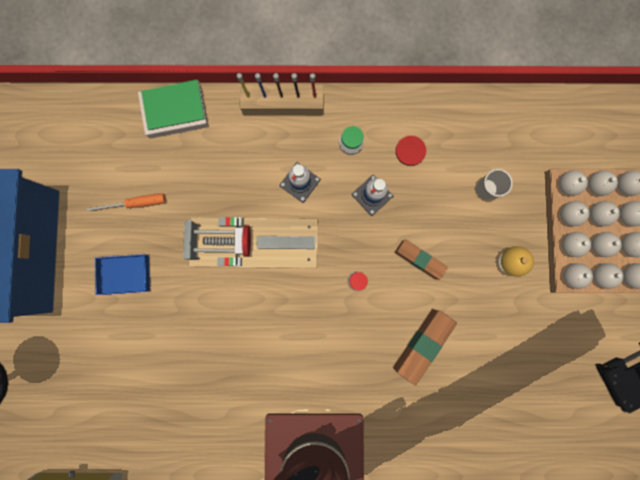

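The scene view shows two canisters at (249,245) and (276,295), and the jig at (370,315). The top view shows the left canister's cap at (298,175), the small bar at (421,259), and the jig running right to left with its disc at (245,241). I'll enlarge these areas.

```bash
python3 - <<'E'
from h import *
T=cv2.imread("pics/top0.png");S=cv2.imread("pics/scene0.png")
def c(I,u,v,w,h,k): return cv2.resize(I[v:v+h,u:u+w],None,fx=k,fy=k,interpolation=cv2.INTER_CUBIC)
a=np.vstack([c(T,180,155,160,120,5)])
cv2.imwrite("pics/c1.png",a)
b=np.zeros((600,800,3),np.uint8)
b[:300,:400]=c(T,390,230,80,60,5); b[:300,400:]=c(S,255,190,80,60,5); b[300:,:400]=c(S,245,260,80,60,5); b[300:,400:]=c(S,320,265,80,60,5)
cv2.imwrite("pics/c2.png",b)
E
```

```text
(no output)
```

View pics/c1.png

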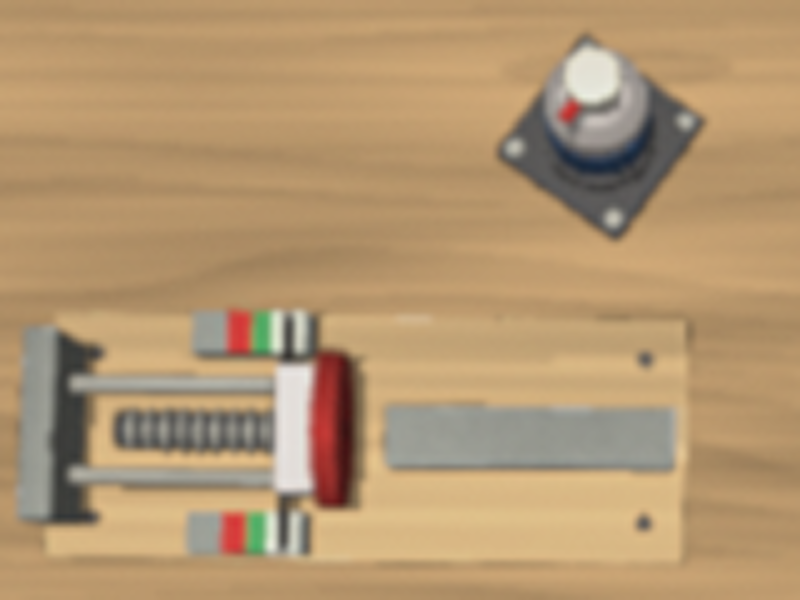

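View pics/c2.png

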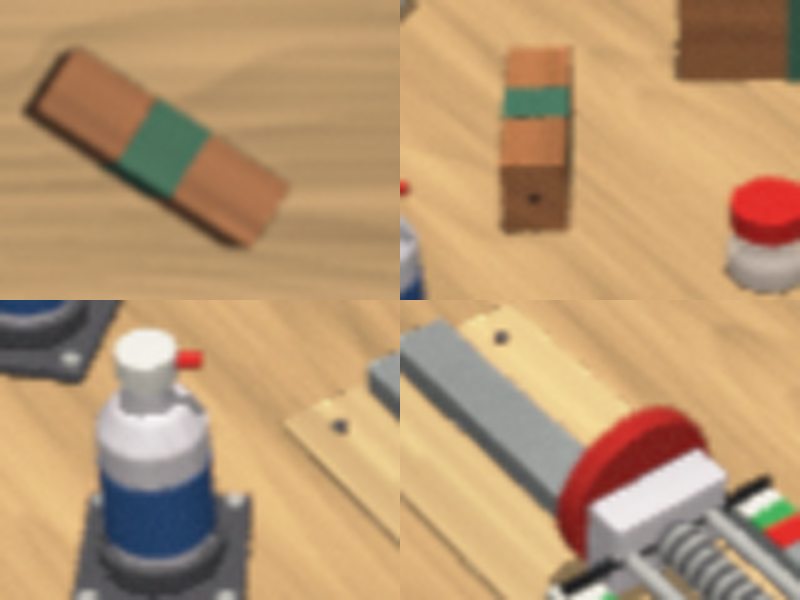

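Crop 1 shows the cap at (592,75), and the bed's top from (387,437) to (675,436). Crop 2 shows the bar's band centre at about (166,146) in the top view and (537,102) in the scene view, and the cap at (146,343) in the scene view.

```bash
cat > m.py <<'E'
from h import *
f=lambda x,y,u,v:((x+.5)/5-.5+u,(y+.5)/5-.5+v)
t1=lambda x,y:f(x,y,180,155); t2=lambda x,y:f(x,y,390,230)
s2=lambda x,y:f(x-400,y,255,190); s3=lambda x,y:f(x,y-300,245,260)
np.set_printoptions(precision=4,suppress=True)
T=np.load("pics/top0.npy");S=np.load("pics/scene0.npy")
print("cap",tri("top",t1(592,75),"scene",s3(146,343)),dep("top",t1(592,75),T),dep("scene",s3(146,343),S), onz("top",t1(592,75),.126))
print("bar",tri("top",t2(166,146),"scene",s2(537,102)),dep("top",t2(166,146),T),dep("scene",s2(537,102),S))
for a,b in [((75,50),(507,47)),((290,185),(573,45)),((248,240),(570,165)),((38,103),(502,163))]:
    print(onz("top",t2(*a),.046),onz("scene",s2(*b),.046))
print("bed", dep("top",t1(530,436),T))
for a in [(387,407),(676,406),(388,468),(673,466),(387,437),(675,436)]: print(onz("top",t1(*a),.022))
print("bedcorner",tri("top",t1(676,406),"scene",s3(371,362)),tri("top",t1(673,466),"scene",f(37,22,320,265)))
for a in [(686,318),(683,562),(55,318),(45,556)]: print("plate",onz("top",t1(*a),.006))
print("disc top",onz("top",t1(345,352),.045),onz("top",t1(345,506),.045))
E
python3 m.py
```

```text
cap (array([0.6695, 0.0374, 0.1295]), np.float64(0.0012330468993181768)) [0.6698 0.0378 0.1263] [0.6687 0.0344 0.1272] [0.6699 0.0378 0.126 ]
bar (array([ 0.4783, -0.2516,  0.0474]), np.float64(9.853178215350328e-05)) [ 0.4784 -0.2521  0.0451] [ 0.478  -0.2522  0.047 ]
[ 0.5234 -0.2102  0.046 ] [ 0.4606 -0.3134  0.046 ]
[ 0.4602 -0.3094  0.046 ] [ 0.4287 -0.2929  0.046 ]
[ 0.4346 -0.2892  0.046 ] [ 0.4954 -0.1905  0.046 ]
[ 0.4984 -0.1924  0.046 ] [ 0.5238 -0.2134  0.046 ]
bed [0.5203 0.0703 0.0212]
[0.5341 0.139  0.022 ]
[0.5347 0.0002 0.022 ]
[0.5047 0.1381 0.022 ]
[0.5058 0.0017 0.022 ]
[0.5196 0.1388 0.022 ]
[0.5202 0.0007 0.022 ]
bedcorner (array([0.5337, 0.0008, 0.0255]), np.float64(0.001677589532971471)) (array([0.5069, 0.0008, 0.0213]), np.float64(0.002655044448309699))
plate [ 0.5796 -0.0047  0.006 ]
plate [ 0.4604 -0.0033  0.006 ]
plate [0.5794 0.3038 0.006 ]
plate [0.4631 0.3058 0.006 ]
disc top [0.5577 0.1562 0.045 ] [0.4851 0.1553 0.045 ]
```

The measurements agree with the text: cap (0.6695, 0.0375, 0.126), bar centre (0.478, -0.2515) at 57°, jig axis along +y at x = 0.520, disc face at y ≈ 0.154. Now I'll go above the cap.

Call:
{"method": "servo_tool", "body": {
  "motion": [
    [0, 62, -39.3, 0, 0, 0, 0],
    [0, 62, -39.3, 0, 0, 0, 0],
    [0, 62, -39.3, 0, 0, 0, 0],
    [0, 62, -39.3, 0, 0, 0, 0],
    [0, 62, -39.3, 0, 0, 0, 0],
    [0, 62, -39.3, 0, 0, 0, 0],
    [0, 62, -39.3, 0, 0, 0, 0],
    [0, 62, -39.3, 0, 0, 0, 0],
    [0, 62, -39.3, 0, 0, 0, 0],
    [0, 62, -39.3, 0, 0, 0, 0],
    [0, 62, -39.3, 0, 0, 0, 0],
    [0, 62, -39.3, 0, 0, 0, 0]
  ],
  "force": 20
}}

```text
clock: 1.1
ee_pos: [0.5467, -0.1598, 0.2224]
ee_rot: [[0.902, 0.433, -0.0], [0.433, -0.902, 0.0], [-0.0, -0.0, -1.0]]
ft_force: [1.3, -0.6, -0.6]
gripper_width: 0.173
grasp_force: 0.0
```

Call:
{"method": "servo_tool", "body": {
  "motion": [
    [0, 19.6, -12.5, 0, 0, 0, 0],
    [0, 19.6, -12.5, 0, 0, 0, 0],
    [0, 19.6, -12.5, 2, 0, 0, 0],
    [0, 19.6, -12.5, 3, 0, 0, 0],
    [0, 19.6, -12.5, 4, 0, 0, 0],
    [0, 19.6, -12.5, 6, 0, 0, 0],
    [0, 19.6, -12.5, 6, 0, 0, 0],
    [0, 19.6, -12.5, 6, 0, 0, 0],
    [0, 19.6, -12.5, 6, 0, 0, 0]
  ]
}}

```text
clock: 1.85
ee_pos: [0.6686, 0.035, 0.1623]
ee_rot: [[0.902, 0.433, -0.001], [0.433, -0.902, -0.001], [-0.001, 0.0, -1.0]]
ft_force: [1.3, -0.5, 0.6]
gripper_width: 0.005
grasp_force: 0.0
```

Call:
{"method": "servo_tool", "body": {
  "motion": [
    [0, 0.2, -0.2, 1.5, 0, 0, 0],
    [0, 0.2, -0.2, 3, 0, 0, 0],
    [0, 0.2, -0.2, 3.5, 0, 0, 0],
    [0, 0.2, -0.2, 3.8, 0, 0, 0],
    [0, 0.2, -0.2, 4.1, 0, 0, 0],
    [0, 0.2, -0.2, 4.3, 0, 0, 0],
    [0, 0.2, -0.2, 4.35, 0, 0, 0],
    [0, 0.2, -0.2, 4.35, 0, 0, 0]
  ]
}}

```text
clock: 2.52
ee_pos: [0.6702, 0.0371, 0.1202]
ee_rot: [[0.902, 0.432, 0.001], [0.432, -0.902, -0.001], [0.001, 0.002, -1.0]]
ft_force: [-3.1, -4.0, 5.7]
gripper_width: 0.006
grasp_force: 2.8
```

Call:
{"method": "servo_tool", "body": {
  "motion": [
    [0, 0, 0, 0.15, 0, 0, 0],
    [0, 0, 0, 0.3, 0, 0, 0],
    [0, 0, 0, 0.3, 0, 0, 0],
    [0, 0, 0, 0.3, 0, 0, 0]
  ]
}}

```text
clock: 2.85
ee_pos: [0.6705, 0.0374, 0.1193]
ee_rot: [[0.902, 0.432, 0.003], [0.432, -0.902, -0.001], [0.002, 0.002, -1.0]]
ft_force: [-8.0, -4.2, 18.5]
gripper_width: 0.008
grasp_force: 9.1
```

Call:
{"method": "servo_tool", "body": {
  "motion": [
    [0, 0, 0, -2, 0, 0, 0],
    [0, 0, 0, -5, 0, 0, 0],
    [0, 0, 0, -9, 0, 0, 0],
    [0, 0, 0, -9, 0, 0, 0],
    [8.7, -29.8, 17.7, -9, 0, 0, -0.548],
    [8.7, -29.8, 17.7, -9, 0, 0, -0.548],
    [8.7, -29.8, 17.7, -9, 0, 0, -0.548],
    [8.7, -29.8, 17.7, -9, 0, 0, -0.548],
    [8.7, -29.8, 17.7, -9, 0, 0, -0.548],
    [8.7, -29.8, 17.7, -9, 0, 0, -0.548],
    [8.7, -29.8, 17.7, -9, 0, 0, -0.548],
    [8.7, -29.8, 17.7, -9, 0, 0, -0.548]
  ]
}}

```text
clock: 3.85
ee_pos: [0.4866, -0.2369, 0.2068]
ee_rot: [[0.544, 0.839, 0.002], [0.839, -0.544, -0.001], [0.001, 0.002, -1.0]]
ft_force: [0.9, -1.5, 0.2]
gripper_width: 0.526
grasp_force: 0.0
```

Call:
{"method": "servo_tool", "body": {
  "motion": [
    [8.7, 0, 0, 0, 0, 0, 0],
    [8.7, 0, 0, 0, 0, 0, 0]
  ]
}}

```text
clock: 4.02
ee_pos: [0.4863, -0.2382, 0.2067]
ee_rot: [[0.548, 0.836, 0.001], [0.836, -0.548, -0.001], [-0.0, 0.002, -1.0]]
ft_force: [1.2, 1.1, -0.1]
gripper_width: 0.682
grasp_force: 0.0
```

Call:
{"method": "servo_tool", "body": {
  "motion": [
    [8.7, -1.6, 0, 4, 0, 0, 0],
    [8.7, -1.6, 0, 8, 0, 0, 0],
    [8.7, -1.6, 0, 12, 0, 0, 0],
    [8.7, -1.6, 0, 14, 0, 0, 0],
    [8.7, -1.6, 0, 16, 0, 0, 0],
    [8.7, -1.6, 0, 17.5, 0, 0, 0],
    [8.7, -1.6, 0, 18.5, 0, 0, 0],
    [8.7, -1.6, 0, 19.2, 0, 0, 0],
    [8.7, -1.6, 0, 19.5, 0, 0, 0],
    [8.7, -1.6, 0, 19.5, 0, 0, 0]
  ]
}}

```text
clock: 4.85
ee_pos: [0.4792, -0.2485, 0.011]
ee_rot: [[0.543, 0.84, 0.0], [0.84, -0.543, 0.0], [0.0, 0.0, -1.0]]
ft_force: [0.6, 0.5, 0.0]
gripper_width: 0.994
grasp_force: 0.0
```

```bash
python3 - <<'E'
from h import *
T,_=cap("top","t1");S,_=cap("scene","s1")
r=lambda I,u,v:cv2.resize(I[v:v+120,u:u+80],None,fx=5,fy=5,interpolation=cv2.INTER_CUBIC)
cv2.imwrite("pics/c3.png",np.hstack([r(T,380,190),r(S,240,130)])[:,:,::-1])
E
```

```text
(no output)
```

View pics/c3.png

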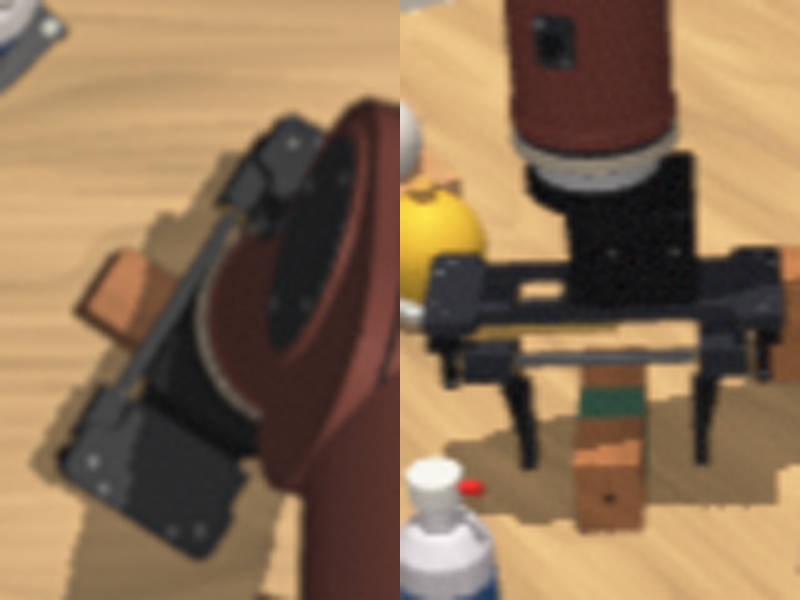

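The fingers straddle the bar at (610,400), one on each side and centred on the green band. Now I'll close the grip.

Call:
{"method": "servo_tool", "body": {
  "motion": [
    [8, -0.3, 0, 0, 0, 0, 0],
    [3, -0.3, 0, 0, 0, 0, 0],
    [3, -0.3, 0, 0, 0, 0, 0],
    [3, -0.3, 0, 0, 0, 0, 0],
    [3, -0.3, 0, 0, 0, 0, 0],
    [3, -0.3, 0, 0, 0, 0, 0],
    [3, -0.3, 0, 0, 0, 0, 0],
    [3, -0.3, 0, 0, 0, 0, 0],
    [3, -0.3, 0, 0, 0, 0, 0]
  ],
  "force": 35
}}

```text
clock: 5.7
ee_pos: [0.4772, -0.2515, 0.0111]
ee_rot: [[0.544, 0.839, 0.0], [0.839, -0.544, -0.0], [0.0, 0.0, -1.0]]
ft_force: [0.3, -0.6, -0.8]
gripper_width: 0.409
grasp_force: 35.3
```

Call:
{"method": "servo_tool", "body": {
  "motion": [
    [3, 0, 0, -3, 0, 0, 0],
    [3, 0, 0, -6, 0, 0, 0],
    [3, 0, 0, -10, 0, 0, 0],
    [3, 28, -13.4, -10, 0, 0, -0.575],
    [3, 28, -13.4, -10, 0, 0, -0.575],
    [3, 28, -13.4, -10, 0, 0, -0.575],
    [3, 28, -13.4, -10, 0, 0, -0.575],
    [3, 28, -13.4, -10, 0, 0, -0.575],
    [3, 28, -13.4, -10, 0, 0, -0.575],
    [3, 28, -13.4, -10, 0, 0, -0.575],
    [3, 28, -13.4, -10, 0, 0, -0.575],
    [3, 28, -13.4, -10, 0, 0, -0.575]
  ]
}}

```text
clock: 6.7
ee_pos: [0.5168, 0.0626, 0.1113]
ee_rot: [[-0.008, 1.0, 0.001], [1.0, 0.008, 0.002], [0.002, 0.001, -1.0]]
ft_force: [-0.3, -0.6, -1.8]
gripper_width: 0.41
grasp_force: 35.0
```

Call:
{"method": "servo_tool", "body": {
  "motion": [
    [3, 0, 0, 0, 0, 0, 0],
    [3, 0, 0, 0, 0, 0, 0],
    [3, 0, 0, 0, 0, 0, 0]
  ]
}}

```text
clock: 6.95
ee_pos: [0.5168, 0.0548, 0.1108]
ee_rot: [[0.002, 1.0, -0.001], [1.0, -0.002, -0.001], [-0.001, -0.001, -1.0]]
ft_force: [-0.1, -0.2, -1.6]
gripper_width: 0.411
grasp_force: 35.0
```

Call:
{"method": "servo_tool", "body": {
  "motion": [
    [3, 1.7, 0.3, 2, 0, 0, 0],
    [3, 1.7, 0.3, 4, 0, 0, 0],
    [3, 1.7, 0.3, 5.5, 0, 0, 0],
    [3, 1.7, 0.3, 6.5, 0, 0, 0],
    [3, 1.7, 0.3, 7.2, 0, 0, 0],
    [3, 1.7, 0.3, 7.2, 0, 0, 0],
    [3, 1.7, 0.3, 7.2, 0, 0, 0]
  ]
}}

```text
clock: 7.53
ee_pos: [0.5201, 0.0729, 0.0393]
ee_rot: [[0.001, 1.0, 0.0], [1.0, -0.001, -0.0], [-0.0, 0.0, -1.0]]
ft_force: [-0.4, 0.1, -0.5]
gripper_width: 0.413
grasp_force: 35.0
```

```bash
python3 - <<'E'
from h import *
T,_=cap("top","t2");S,_=cap("scene","s2")
r=lambda I,u,v:cv2.resize(I[v:v+120,u:u+80],None,fx=5,fy=5,interpolation=cv2.INTER_CUBIC)
cv2.imwrite("pics/c4.png",np.hstack([r(T,235,180),r(S,320,220)])[:,:,::-1])
E
```

```text
(no output)
```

View pics/c4.png

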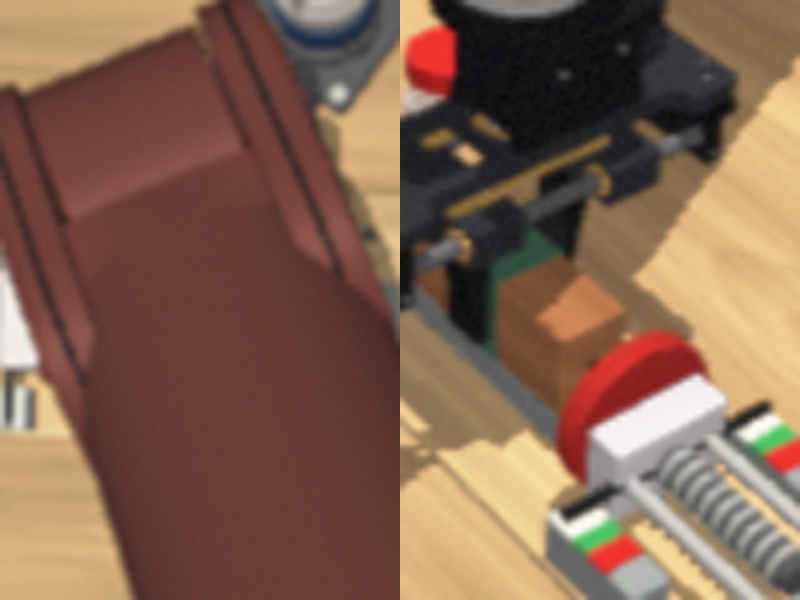

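The top view is blocked by the arm. The scene view shows the bar above the bed, in line and end-on to the disc, with a small gap at about (580,390). Next I lower it.

Call:
{"method": "servo_tool", "body": {
  "motion": [
    [3, 0, 0, 0.2, 0, 0, 0],
    [3, 0, 0, 0.4, 0, 0, 0],
    [3, 0, 0, 0.55, 0, 0, 0],
    [3, 0, 0, 0.6, 0, 0, 0],
    [3, 0, 0, 0.6, 0, 0, 0]
  ]
}}

```text
clock: 8.05
ee_pos: [0.5199, 0.0734, 0.0331]
ee_rot: [[-0.0, 1.0, -0.0], [1.0, 0.0, -0.0], [-0.0, -0.0, -1.0]]
ft_force: [-0.3, 0.5, -1.3]
gripper_width: 0.408
grasp_force: 35.0
```

Call:
{"method": "servo_tool", "body": {
  "motion": [
    [3, 0.5, 0, 0.1, 0, 0, 0],
    [3, 1, 0, 0.1, 0, 0, 0],
    [3, 1.5, 0, 0.1, 0, 0, 0],
    [3, 1.9, 0, 0.1, 0, 0, 0],
    [3, 2.2, 0, 0.1, 0, 0, 0],
    [3, 2.5, 0, 0.1, 0, 0, 0],
    [3, 2.5, 0, 0.1, 0, 0, 0],
    [3, 2.5, 0, 0.1, 0, 0, 0]
  ]
}}

```text
clock: 8.72
ee_pos: [0.5211, 0.0972, 0.0331]
ee_rot: [[0.001, 1.0, 0.002], [1.0, -0.001, -0.002], [-0.002, 0.002, -1.0]]
ft_force: [-0.2, -4.2, 7.3]
gripper_width: 0.408
grasp_force: 35.0
```

Call:
{"method": "servo_tool", "body": {
  "motion": [
    [3, 0.2, -0.05, -0.08, 0, 0, 0],
    [3, 0.4, -0.05, -0.08, 0, 0, 0],
    [3, 0.6, -0.05, -0.08, 0, 0, 0],
    [3, 0.8, -0.05, -0.08, 0, 0, 0],
    [3, 0.9, -0.05, -0.08, 0, 0, 0],
    [3, 0.9, -0.05, -0.08, 0, 0, 0],
    [3, 0.9, -0.05, -0.08, 0, 0, 0]
  ]
}}

```text
clock: 9.3
ee_pos: [0.5202, 0.1059, 0.0332]
ee_rot: [[0.002, 1.0, 0.001], [1.0, -0.002, -0.002], [-0.002, 0.001, -1.0]]
ft_force: [0.3, -6.6, 2.6]
gripper_width: 0.407
grasp_force: 35.0
```

```bash
python3 - <<'E'
from h import *
S,_=cap("scene","s3")
cv2.imwrite("pics/c5.png",cv2.resize(S[245:365,325:435],None,fx=5,fy=5,interpolation=cv2.INTER_CUBIC)[:,:,::-1])
E
```

```text
(no output)
```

View pics/c5.png

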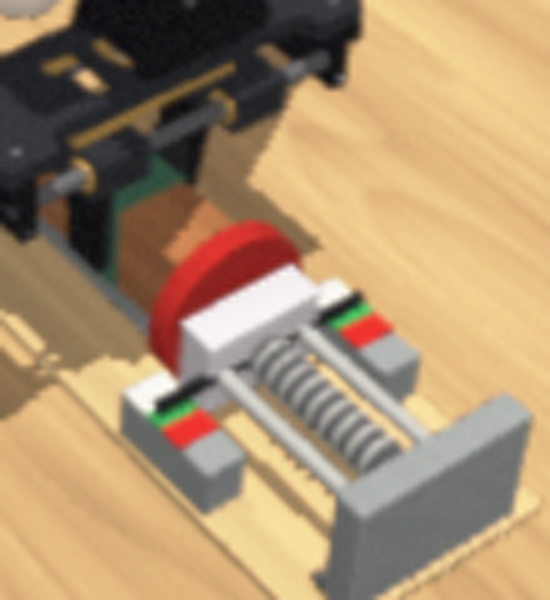

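The pointer, at about (185,390) and (345,305), has just entered the green. I'll go a little further to mid-green and hold.

Call:
{"method": "servo_tool", "body": {
  "motion": [
    [3, 0.1, 0, 0, 0, 0, 0],
    [3, 0.2, 0, 0, 0, 0, 0],
    [3, 0.25, 0, 0, 0, 0, 0],
    [3, 0.25, 0, 0, 0, 0, 0],
    [3, 0.25, 0, 0, 0, 0, 0],
    [3, 0.25, 0, 0, 0, 0, 0],
    [3, 0.25, 0, 0, 0, 0, 0],
    [3, 0.25, 0, 0, 0, 0, 0],
    [3, 0.25, 0, 0, 0, 0, 0],
    [3, 0.25, 0, 0, 0, 0, 0],
    [3, 0.25, 0, 0, 0, 0, 0],
    [3, 0.25, 0, 0, 0, 0, 0]
  ]
}}

```text
clock: 10.35
ee_pos: [0.5202, 0.108, 0.0331]
ee_rot: [[0.002, 1.0, 0.001], [1.0, -0.002, -0.002], [-0.002, 0.001, -1.0]]
ft_force: [1.1, -7.5, 2.6]
gripper_width: 0.409
grasp_force: 35.0
```

Call:
{"method": "servo_tool", "body": {
  "motion": [
    [3, 0, 0, 0, 0, 0, 0],
    [3, 0, 0, 0, 0, 0, 0],
    [3, 0, 0, 0, 0, 0, 0],
    [3, 0, 0, 0, 0, 0, 0],
    [3, 0, 0, 0, 0, 0, 0],
    [3, 0, 0, 0, 0, 0, 0],
    [3, 0, 0, 0, 0, 0, 0],
    [3, 0, 0, 0, 0, 0, 0],
    [3, 0, 0, 0, 0, 0, 0],
    [3, 0, 0, 0, 0, 0, 0]
  ]
}}

```text
clock: 11.18
ee_pos: [0.5203, 0.108, 0.0332]
ee_rot: [[0.002, 1.0, 0.001], [1.0, -0.002, -0.002], [-0.002, 0.001, -1.0]]
ft_force: [1.5, -9.0, 2.4]
gripper_width: 0.41
grasp_force: 35.0
```

```bash
python3 - <<'E'
from h import *
S,_=cap("scene","s4")
cv2.imwrite("pics/c6.png",cv2.resize(S[245:365,325:435],None,fx=5,fy=5,interpolation=cv2.INTER_CUBIC)[:,:,::-1])
E
```

```text
(no output)
```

View pics/c6.png

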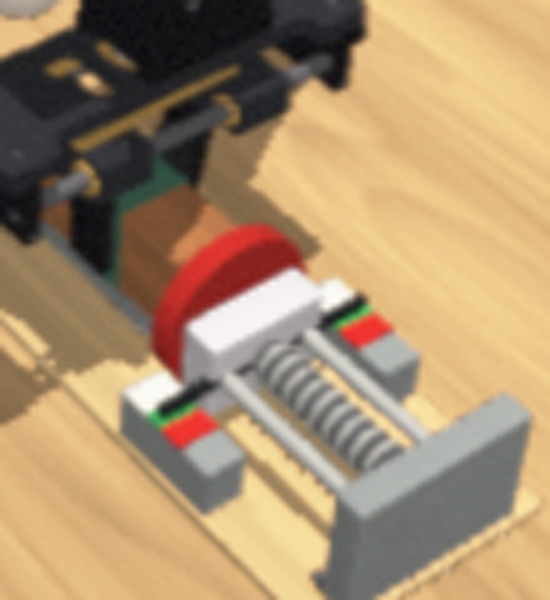

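The pointer, at about (190,395) and (340,310), stands mid-green with green on both sides of it. The push is steady at 7.5 to 9 N, and the bar is level and in line, so I'm handing the job in.

```bash
python3 -c "
from workcell import manip
print(manip.sign_off())"
```

```text
the job is handed in; nothing more can be done
None
```

The job is handed in (no verdict came back): I pressed the left canister's cap down to its stop and released it, and the arm is holding the small green-banded bar on the bed against the disc at about 8 N, with the pointer mid-green.

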